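# Square up the sauce cups against the stop bar

## Task

Take the counter pusher by its sloping grip and, with its straight edge, push all four sauce cups together against the sliding stop bar, and keep pushing until you feel the bar come up against its hidden end stop, so the cups stand upright in one straight line along it; press gently, do not ram it. Then draw the pusher straight back from the row, a few centimetres clear of it, and leave it lying flat on the counter. Touch the cups and the bar only with the pusher, never with the hand, and leave the bottle, shaker and cardboard trays where they are.

Things in the scene. Friction and masses are not known exactly. Their poses are not given: they have to be found in the camera images.
- pusher_grip (a point): Grasp point on the pusher's black grip: a flat plate 14 mm thick, 110 mm wide (y), 85 mm long, that leans back to the pusher's -x, 35 degrees from vertical. The point is mid-thickness and mid-width, 62 mm up along the grip from its foot, 57 mm above the pusher's underside, 56 mm behind the lip's front face. Pusher's axes: x forward (to push), y along its edge, z up.
- pusher_edge (a point): Middle of the front face of the pusher's straight lip, 8 mm above its underside; axes as pusher_grip. The pusher is a steel plate 70 mm (x) by 290 mm (y), 6 mm thick, with a 16 mm high lip along its whole front (+x) edge; 0.3 kg, loose, lying flat on the counter.
- rack: Fixed dark steel housing of the cup stop, 50 mm (x) by 300 mm (y) by 36 mm high. Origin: centre of its underside. Its x axis points roughly to the robot's left (world +y): the direction in which cups and bar are pushed. The bar slides on two rods in front of it, on its -x side.
- bar: Aluminium stop bar, 14 mm thick, 296 mm long (y), 4 to 30 mm above the counter. Origin: on the counter under the middle of its front face; axes as the rack. It slides only along x, needs 3 N to move, stays where left. It starts 20 to 40 mm short of a hard stop hidden in the housing (a gap to the housing stays): felt as the push rises above the 3 to 8 N that the sliding takes.
- bar_face (a point): Middle of the bar's front face, against which the cups come to stand, 17 mm above the counter. Pressing the bar on its stop with 15 to 20 N is firm enough; over 45 N is ramming.
- cup0: Straight-walled round steel sauce cup, outer diameter 56 mm, 38 mm tall, about 0.08 kg, loose on the counter in front of the stop bar. Origin: centre of its underside.
- cup1: Straight-walled round steel sauce cup, outer diameter 56 mm, 38 mm tall, about 0.08 kg, loose on the counter in front of the stop bar. Origin: centre of its underside.
- cup2: Straight-walled round steel sauce cup, outer diameter 56 mm, 38 mm tall, about 0.08 kg, loose on the counter in front of the stop bar. Origin: centre of its underside.
- cup3: Straight-walled round steel sauce cup, outer diameter 56 mm, 38 mm tall, about 0.08 kg, loose on the counter in front of the stop bar. Origin: centre of its underside.
- squeeze: Bystander: white bottle, 56 mm across, 170 mm tall. Origin: centre of its underside.
- shaker: Bystander: steel shaker, 52 mm across, 88 mm tall. Origin: centre of its underside.
- trays: Bystander: small stack of cardboard trays, 100 x 75 mm, 37 mm tall. Origin: centre of its underside.
There are look-alikes about, which are no part of the job. Leave any orange look-alike of the cup3 alone.

How it is judged:
By the outcome, as a careful person would: the job done as asked, in the order asked, and still so for the second after the job is handed in, with the robot touching nothing.
It also fails if it takes over 48 s, if anything falls off the work surface, if the arm or the gripper's body presses on something with over 40 N, if the wrist force passes 120 N, or if a joint passes its speed limit or range.

## Robot

A 6-joint arm with a two-finger parallel gripper is mounted at the origin on the work surface. World frame = base frame: x ahead of the robot, y to its left, z up, the work surface at z = 0. Lengths are in m, angles in rad, forces in N, time in s.
With the tool pointing down it reaches from about 0.25 to 0.725 m from the base axis. Payload 4 kg.
Tool frame: the origin (TCP) lies at the very end of the fingers, on their centre line; the grasp point (between the pads) lies 19 mm behind it; z points along the fingers, x is the direction in which the jaws open and shut, and the axes are right-handed (so a half turn about z gives the same grasp; the last joint's range is limited). The gripper opens to 85 mm and grips with 20 to 120 N. Pads are 22 mm wide; open, the fingers measure 114 mm over their backs; the gripper's body (76 mm by 85 mm) begins 54 mm behind the grasp point. The pads swing forward as they close: fully open they stand 13 mm farther back than shut.
Start: joints at [1.192, 0.241, 0.005, 1.335, 0, 1.571], TCP at [0.185, 0.465, 0.231] pointing down, gripper open.
Joint ranges: [-2.72, 2.72], [-1.05, 1.87], [-1.09, 1.28], [-1.99, 2.15], [-1.42, 1.44], [-3.14, 3.14]. Speed limits (rad/s): [2.79, 2.79, 3.14, 3.14, 3.14, 3.14].

## Interface

Orientations are given as a 3x3 rotation matrix whose columns are the frame's x, y, z axes.
In Python, from cell import manip gives the robot as it stands.
- The arm moves only by the tool play_rows, never from a script. Its argument "increments" is a list of rows, each a list of 2 entries, a list of its own where there are three numbers: the shift along the tool's x, y, z in cm, then the turn, a rotation vector about the tool's x, y, z in degrees. A call has 1 to 5 rows; each row is the pose to reach, as a shift and turn from the pose commanded when the call began, along the tool's axes at that moment; what a row does not reach only later rows make up. A row lasts 1/8 s, in which the tool goes at most 62.5 mm and 10.7 degrees, less where a joint would pass 70% of its speed; a pose out of reach is approached as far as the arm can. A call with a gripper value outside its range is refused whole. "gripper" is the closure, from -1 (fully open) to 1 (shut), set as the call begins (left out, the last holds). The fingers move at their own pace and stop on an object; "newtons" is the grip in N (left out, the last holds). Time passes only in rows, so rows that repeat a pose let the fingers close. It gives the time, the measured TCP pose, the force and the opening at its end, in the units of the state.
- manip.sense(): the state, without advancing time (a new reading comes with each control period).
- manip.capture(name): name is "scene" or "top" or "wrist"; returns (picture, depth): 384x512x3 uint8, red, green, blue; 384x512 float32, m along the optical axis (not along the pixel's ray), 0 where there is no reading.
- manip.get_calibration(name): a dict with "fx", "fy", "cx", "cy" (pixels), "k1" (the pictures are not rectified: a ray, as slopes to the right and down, at radius r is drawn at 1 + k1 r^2 times it, then the intrinsics apply), "rvec" (rotation vector, rad) and "tvec" (3), from world to camera coordinates, as OpenCV has them; the wrist camera has in their place "mount" (4x4, takes a point from camera to tool coordinates, whose origin is the TCP and whose axes are the tool frame's). Camera axes: x right, y down, z forward; pixel columns grow to the right and rows downward; lengths in m; the calibration is good to about 2 mm. A picture is of the moment at which its call begins: read the wrist's pose just before it. get_calibration takes no time and is no camera call.
- manip.hand_in(): hands the job in, once; it reports no verdict.
The state is a dict: "clock": time; "qpos": joint angles; "joint_vel": joint speeds; "joint_torque": joint torques, N m; "tcp_pos": TCP position; "tool_rot": TCP orientation; "force": force on the tool from outside, world axes, zero at the start; "ft_torque": the same for the moment, N m; "grip_width": finger opening in m.
Only numpy, scipy, OpenCV 4.12 (cv2) and the standard library are available. Lean on these libraries where they do the work, as an engineer would, in place of code of your own. Each camera call takes 0.05 s, during which the arm holds its last target.

## Working session

There is one attempt and no reset: what is moved stays moved. The work goes in short steps, Python scripts to look and compute and a tool call to move; the robot and the scene stay as the last step left them, time stands still between calls to the robot, and variables do not carry over. Pictures are saved under pics/ and viewed, and the job is handed in when it is done.

Besides the shell and the picture viewer there is one more tool, called as name([rows], argument=value, ...), one row to a line, values as JSON. play_rows: Moves the arm, as the interface text tells. Its arguments: {"type":"object","properties":{"increments":{"type":"array"},"gripper":{"type":"number"},"newtons":{"type":"number"}},"required":["increments"]}

```bash
ls; mkdir -p pics; python3 - <<'E'
from cell import manip
import cv2,numpy as np
print(manip.sense())
for n in ("scene","top","wrist"):
    p,d=manip.capture(n); cv2.imwrite(f"pics/a_{n}.png",p[:,:,::-1]); np.savez(f"a_{n}.npz",p=p,d=d); print(n,manip.get_calibration(n))
E
```

```text
pics
{'clock': 0.0, 'qpos': array([1.19199627e+00, 2.41406052e-01, 3.72139349e-03, 1.33518077e+00,
       9.28467474e-06, 1.57080103e+00]), 'joint_vel': array([-3.84639742e-04, -3.57781483e-04,  1.04254704e-03,  1.46247663e-03,
        6.15173940e-04, -7.47375289e-05]), 'joint_torque': array([ 2.17155930e-04, -3.72321117e+01,  2.52407169e+01,  1.70170027e-02,
        9.52359983e-05, -3.96028810e-06]), 'tcp_pos': array([0.18466882, 0.46397397, 0.23041532]), 'tool_rot': array([[ 3.69809435e-01,  9.29107304e-01, -7.73793190e-04],
       [ 9.29105323e-01, -3.69810245e-01, -1.91898954e-03],
       [-2.06910385e-03, -9.27493225e-06, -9.99997859e-01]]), 'force': array([ 0.21473212,  1.13530651, -0.0215252 ]), 'ft_torque': array([ 0.02319958, -0.03372266,  0.00193358]), 'grip_width': 0.08561312071187248}
scene {'fx': 455.1181547201751, 'fy': 455.1181547201751, 'cx': 249.02721575492183, 'cy': 199.25047279471863, 'k1': 0.06434904994652473, 'rvec': array([ 1.8957973 ,  1.604752  , -0.64289342]), 'tvec': array([-0.11916036, -0.30808088,  1.91401495])}
top {'fx': 411.6296975883879, 'fy': 411.6296975883879, 'cx': 250.32685449373986, 'cy': 189.32719337540348, 'k1': -0.07625389154857103, 'rvec': array([ 2.1481642 , -2.10904458,  0.20913117]), 'tvec': array([0.00325074, 0.54890953, 1.11093983])}
wrist {'fx': 297.6859706517245, 'fy': 297.6859706517245, 'cx': 255.7277376550956, 'cy': 195.71659352169556, 'k1': -0.0028361429751292814, 'mount': array([[ 9.99999227e-01, -5.25927701e-04, -1.12711387e-03,
        -1.69597951e-04],
       [ 8.23319124e-04,  9.59144530e-01,  2.82915346e-01,
        -7.26313582e-02],
       [ 9.32272085e-04, -2.82916055e-01,  9.59144221e-01,
        -1.42116918e-01],
       [ 0.00000000e+00,  0.00000000e+00,  0.00000000e+00,
         1.00000000e+00]])}
```

View pics/a_scene.png

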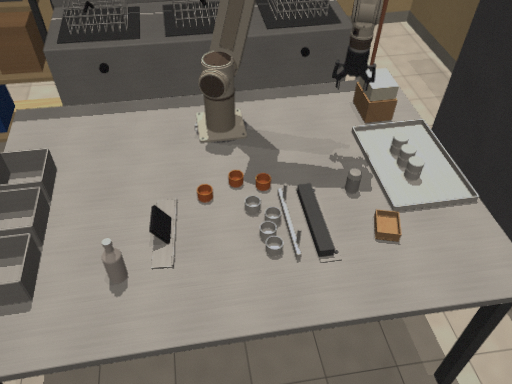

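View pics/a_top.png

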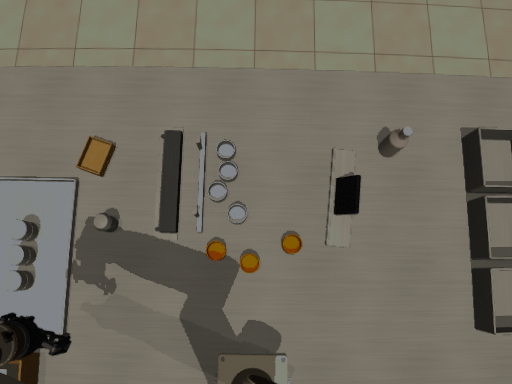

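View pics/a_wrist.png

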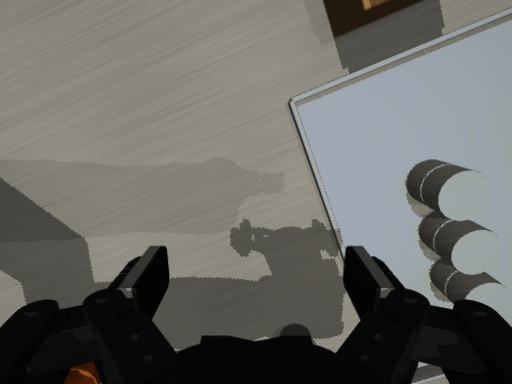

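The top view shows four grey cups at about (227,150), (228,171), (218,191) and (237,213). The bar is near x=202, the rack near x=172, and the pusher near (342,197) with its lip on one long side. The orange look-alikes sit at (217,250), (250,262) and (291,243), and the last one is close to the pusher's path. Next I'll measure the positions.

```bash
cat > h.py <<'E'
import numpy as np,cv2
from cell import manip
def cal(n,s=None):
    c=manip.get_calibration(n)
    if 'mount' in c:
        s=s or manip.sense(); T=np.eye(4);T[:3,:3]=s['tool_rot'];T[:3,3]=s['tcp_pos'];M=T@c['mount'];R=M[:3,:3];o=M[:3,3]
    else:
        Rw=cv2.Rodrigues(c['rvec'])[0];R=Rw.T;o=-Rw.T@c['tvec']
    return c,R,o
def rays(c,uv):
    uv=np.atleast_2d(np.float64(uv));x=np.c_[(uv[:,0]-c['cx'])/c['fx'],(uv[:,1]-c['cy'])/c['fy']];y=x.copy()
    for _ in range(10): y=x/(1+c['k1']*(y**2).sum(1,keepdims=True))
    return np.c_[y,np.ones(len(y))]
def onplane(C,uv,z):
    c,R,o=C;r=rays(c,uv)@R.T
    return o+r*((z-o[2])/r[:,2])[:,None]
def cloud(C,d):
    c,R,o=C;H,W=d.shape;u,v=np.meshgrid(np.arange(W),np.arange(H))
    r=rays(c,np.c_[u.ravel(),v.ravel()])*d.reshape(-1,1)
    return (r@R.T+o).reshape(H,W,3)
def proj(C,P):
    c,R,o=C;p=(np.atleast_2d(P)-o)@R;x=p[:,:2]/p[:,2:];x=x*(1+c['k1']*(x**2).sum(1,keepdims=True))
    return x*[c['fx'],c['fy']]+[c['cx'],c['cy']]
E
python3 - <<'E'
from h import *
np.set_printoptions(precision=4,suppress=True)
z=np.load('a_top.npz');p,d=z['p'],z['d'];C=cal('top');X=cloud(C,d)
print('table z',np.median(X[100:120,240:300,2]),C[2])
h=X[...,2]
roi=np.zeros_like(h,bool);roi[120:280,60:420]=1
m=((h>0.008)&roi).astype(np.uint8)
n,l,s,ce=cv2.connectedComponentsWithStats(m)
for i in range(1,n):
    if s[i,4]>15:
        P=X[l==i];print(i,s[i],ce[i].round(1),'mean',P.mean(0),'zmax',np.percentile(P[:,2],95))
big=cv2.resize(p[120:280,140:380],None,fx=3.3,fy=3.3,interpolation=cv2.INTER_CUBIC);cv2.imwrite('pics/b_top.png',big[:,:,::-1])
z=np.load('a_scene.npz');p=z['p']
big=cv2.resize(p[160:300,120:360],None,fx=3.3,fy=3.3,interpolation=cv2.INTER_CUBIC);cv2.imwrite('pics/b_scene.png',big[:,:,::-1])
E
```

```text
table z -7.986236966184279e-05 [0.3342 0.0232 1.193 ]
11 [379 127  34  30 606] [394.7 141.3] mean [ 0.6824 -0.3865  0.1041] zmax 0.1702989400146831
12 [ 156  129   27  105 1955] [170.1 181.6] mean [0.57   0.2435 0.0395] zmax 0.039150665584873144
20 [192 132  15 101 620] [200.7 181.6] mean [0.5711 0.1556 0.0394] zmax 0.09075632863323574
22 [ 75 135  40  42 990] [ 94.9 155.5] mean [0.645  0.4718 0.0306] zmax 0.03774552266379851
27 [216 140  22  42 299] [226.4 159.7] mean [0.64   0.0845 0.0281] zmax 0.03961781294448614
43 [ 326  148   35   98 1224] [343.4 195.5] mean [ 0.5365 -0.2506  0.0498] zmax 0.07778488827722428
79 [348 160   7   7  19] [351.1 163. ] mean [ 0.6424 -0.2864  0.0095] zmax 0.011084767673082415
123 [ 60 178  18 102 438] [ 70.5 225.1] mean [0.4398 0.5252 0.0306] zmax 0.0271027218468446
128 [208 182  19  20 125] [217.  191.1] mean [0.5425 0.1077 0.0481] zmax 0.0413200322903049
168 [227 204  20  20 108] [236.4 213. ] mean [0.4834 0.0515 0.0319] zmax 0.04099382940274069
181 [ 94 213  24  19 340] [105.1 222.4] mean [0.4446 0.4107 0.0711] zmax 0.08835112045888936
239 [282 234  21  20 113] [292.7 243.5] mean [ 0.3993 -0.1072  0.0423] zmax 0.04139573072252789
259 [206 241  20  20  93] [214.7 250.1] mean [0.3775 0.1098 0.0334] zmax 0.04093664285579353
298 [240 254  20  20  84] [249.3 263.2] mean [0.343  0.0123 0.0613] zmax 0.04170922968802199
```

View pics/b_top.png

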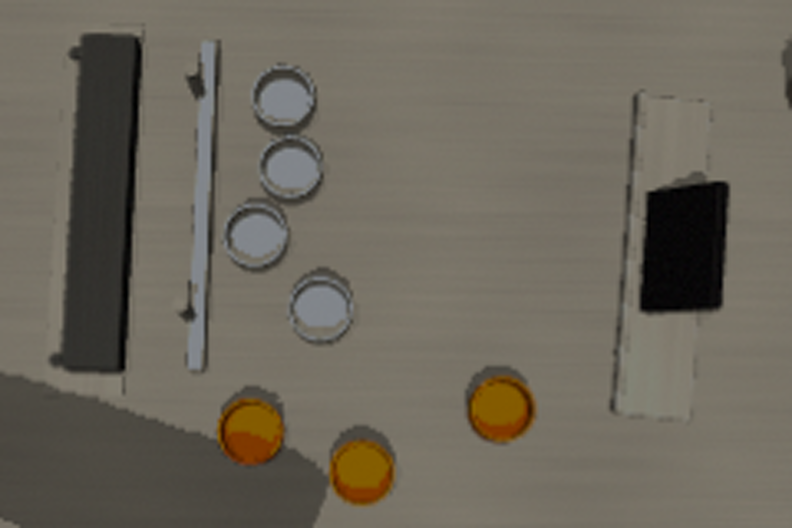

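View pics/b_scene.png

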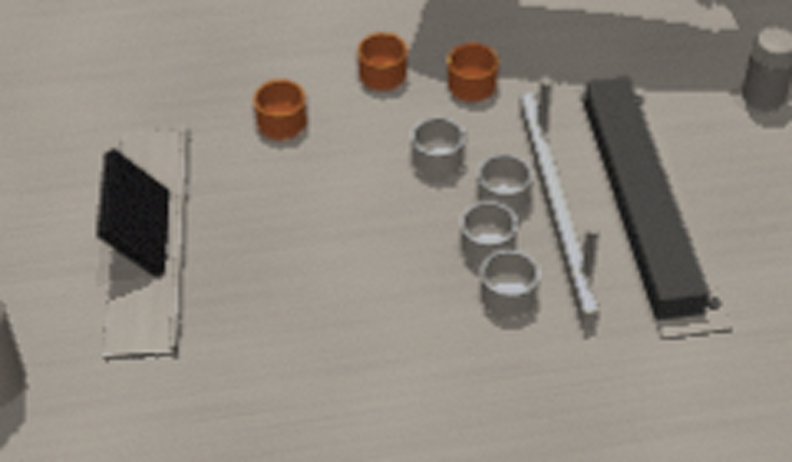

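```bash
cat > m1.py <<'E'
from h import *
np.set_printoptions(precision=4,suppress=True)
z=np.load('a_top.npz');p,d=z['p'],z['d'];C=cal('top')
def crop(q): q=np.float64(q);return np.c_[140+(q[:,0]+.5)/3.3-.5,120+(q[:,1]+.5)/3.3-.5]
def show(n,a,b,z0):
    P=onplane(C,crop([a,b]),z0);v=P[1]-P[0];print(n,P[:,:2].ravel(),'mid',P.mean(0)[:2],'len',np.linalg.norm(v),'ydir(top->bottom) deg',np.degrees(np.arctan2(v[1],v[0])))
show('bar front',(217,40),(204,371),.030)
show('rack front top',(140,37),(123,371),.036)
show('lip front bottom',(635,92),(612,412),.0)
show('plate rear',(711,99),(690,420),.006)
g=cv2.cvtColor(p,cv2.COLOR_RGB2GRAY)
big=cv2.resize(g[120:280,140:380],None,fx=3.3,fy=3.3,interpolation=cv2.INTER_CUBIC)
c=cv2.HoughCircles(big,cv2.HOUGH_GRADIENT,1,50,param1=80,param2=20,minRadius=26,maxRadius=38)[0]
for q in c: print(q,onplane(C,crop(q[None,:2]),.038)[0,:2])
# grip
X=cloud(C,d);hs=cv2.cvtColor(p,cv2.COLOR_RGB2HSV)
m=(hs[...,2]<25)&(X[...,2]>.02);m[:,:325]=0;m[:,370:]=0;m[:140]=0;m[240:]=0
P=X[m];P=P[(P[:,2]<.09)];ce=P.mean(0);print('grip',len(P),ce,'x',np.percentile(P[:,0],[1,99]),'z',np.percentile(P[:,2],[1,99]))
w,V=np.linalg.eigh(np.cov(P.T));print('normal',V[:,0],'long',V[:,2],w)
E
python3 m1.py
```

```text
bar front [0.7232 0.1489 0.4273 0.1489] mid [0.5753 0.1489] len 0.2958530491338896 ydir(top->bottom) deg -179.993221779808
rack front top [0.7227 0.2171 0.4254 0.2172] mid [0.5741 0.2172] len 0.2973033547355468 ydir(top->bottom) deg 179.97649008094916
lip front bottom [ 0.6918 -0.2322  0.4001 -0.2063] mid [ 0.546  -0.2192] len 0.29283643459112824 ydir(top->bottom) deg 174.92593255907258
plate rear [ 0.6851 -0.3009  0.3938 -0.2738] mid [ 0.5394 -0.2873] len 0.29257521667696346 ydir(top->bottom) deg 174.68597445380232
[282.5  96.5  28.6] [0.6695 0.0882]
[289.5 166.5  30.8] [0.6062 0.0803]
[320.5 309.5  29.7] [0.4812 0.0503]
[256.5 240.5  31.8] [0.5401 0.1069]
[253.5 432.5  32.7] [0.3757 0.1044]
[499.5 411.5  27.7] [ 0.397  -0.1032]
[360.5 459.5  34. ] [0.3549 0.0138]
grip 786 [ 0.5382 -0.2634  0.0547] x [0.4864 0.5914] z [0.0208 0.0805]
normal [0.0712 0.7996 0.5963] long [-0.9947  0.1014 -0.0173] [0.     0.0005 0.001 ]
```

The bar is aligned with the world axes: its face is at y≈0.149 and it pushes in +y. The cups are spaced at least 60 mm apart in x. The pusher is yawed about 5° and its grasp point is near (0.539, -0.2745, 0.057). Next I'll plan the approach.

```bash
cat >> h.py <<'E'
from scipy.spatial.transform import Rotation as Ro
def toolrot(yawdeg,lean=35):
    a=np.radians(yawdeg);px=np.array([np.cos(a),np.sin(a),0]);py=np.array([-np.sin(a),np.cos(a),0]);zw=np.array([0,0,1.]);t=np.radians(lean)
    return np.c_[np.cos(t)*px+np.sin(t)*zw,-py,np.sin(t)*px-np.cos(t)*zw]
def plan(P,R,s=None):
    s=s or manip.sense();R0=s['tool_rot'];dp=R0.T@(np.array(P)-s['tcp_pos'])*100;rv=Ro.from_matrix(R0.T@R).as_rotvec(degrees=True)
    print('at',s['tcp_pos'],'shift cm',dp.round(2),abs(np.linalg.norm(dp)).round(1),'rot deg',rv.round(2),np.linalg.norm(rv).round(1));return dp,rv
E
python3 - <<'E'
from h import *
np.set_printoptions(precision=4,suppress=True)
R=toolrot(84.8);G=np.array([.539,-.2745,.057]);T=G+.019*R[:,2]
print(T,R)
plan(T-.11*R[:,2]+[0,0,.04],R)
plan(T-.11*R[:,2],R)
E
```

```text
[ 0.54   -0.2636  0.0414] [[ 0.0742  0.9959  0.052 ]
 [ 0.8158 -0.0906  0.5712]
 [ 0.5736 -0.     -0.8192]]
at [0.1847 0.4641 0.2306] shift cm [-60.52  61.71   6.01] 86.6 rot deg [  5.03  34.85 -15.99] 38.7
at [0.1847 0.4641 0.2306] shift cm [-60.51  61.71  10.01] 87.0 rot deg [  5.03  34.85 -15.99] 38.7
```

play_rows([
  [[-3,3,0],[0,0,0]],
  [[-7,7,0],[0,0,0]],
  [[-11,11,0],[0,0,0]],
  [[-15,15,0],[0,0,0]],
  [[-19,19,0],[0,0,0]],
], gripper=0, newtons=60)

```text
clock: 0.78
tcp_pos: [0.2914, 0.2161, 0.2312]
tool_rot: [[0.369, 0.929, 0.0], [0.929, -0.369, -0.0], [0.0, 0.0, -1.0]]
force: [1.1, -0.8, 0.5]
grip_width: 0.0426
```

play_rows([
  [[-4,4,0],[0,3,-1.5]],
  [[-8,8,0],[0,6,-3]],
  [[-12,12,0],[0,9,-4]],
  [[-16,16,0],[0,12,-5]],
  [[-20,20,0],[0,15,-6]],
])

```text
clock: 1.4
tcp_pos: [0.4034, -0.044, 0.2317]
tool_rot: [[0.259, 0.962, 0.085], [0.93, -0.272, 0.246], [0.26, 0.016, -0.965]]
force: [0.4, 0.5, 0.2]
grip_width: 0.0426
```

```bash
python3 - <<'E'
from h import *
np.set_printoptions(precision=4,suppress=True)
s=manip.sense();print(s['grip_width'],s['qpos'],s['clock'])
R=toolrot(84.8);G=np.array([.539,-.2745,.057]);T=G+.019*R[:,2]
plan(T-.11*R[:,2]+[0,0,.04],R)
E
```

```text
0.042601172643453665 [-0.3049  0.0376 -0.2612  1.2642  0.2638 -0.0305] 1.4
at [ 0.4034 -0.044   0.2317] shift cm [-24.46  20.18  -0.04] 31.7 rot deg [ 5.32 19.93 -9.25] 22.6
```

play_rows([
  [[-5,4,0],[1,4,-2]],
  [[-10,8,0],[2,8,-4]],
  [[-14,11.5,0],[3,12,-6]],
  [[-18,15,0],[4,16,-7.5]],
  [[-22,18,0],[5.3,20,-9.2]],
])

```text
clock: 2.02
tcp_pos: [0.5197, -0.2975, 0.1762]
tool_rot: [[0.075, 0.996, 0.051], [0.815, -0.091, 0.573], [0.575, -0.001, -0.818]]
force: [1.1, 0.4, 0.4]
grip_width: 0.0424
```

```bash
python3 - <<'E'
from h import *
np.set_printoptions(precision=4,suppress=True)
s=manip.sense();print(s['grip_width'],s['qpos'],s['clock'])
R=toolrot(84.8);G=np.array([.539,-.2745,.057]);T=G+.019*R[:,2]
plan(T-.11*R[:,2],R)
E
```

```text
0.042388751287226134 [-0.7517  0.7776  0.5656  1.7667  0.4704 -0.7591] 2.025
at [ 0.5197 -0.2975  0.1762] shift cm [-4.82  1.72  2.07] 5.5 rot deg [-0.06 -0.09 -0.06] 0.1
```

play_rows([
  [[-2.4,0.9,1],[0,0,0]],
  [[-4.8,1.7,2],[0,0,0]],
  [[-4.8,1.7,2],[0,0,0]],
  [[-4.8,1.7,2],[0,0,0]],
])

```text
clock: 2.52
tcp_pos: [0.5334, -0.3246, 0.1335]
tool_rot: [[0.076, 0.996, 0.05], [0.816, -0.091, 0.571], [0.573, -0.003, -0.819]]
force: [0.3, -0.3, 0.6]
grip_width: 0.0425
```

```bash
python3 - <<'E'
from h import *
np.set_printoptions(precision=4,suppress=True)
s=manip.sense();print(s['grip_width'],s['qpos'],s['clock'])
C=cal('wrist',s);p,d=manip.capture('wrist')
R=toolrot(84.8);G=np.array([.539,-.2745,.057]);T=G+.019*R[:,2]
plan(T,R,s)
# predicted grip outline
q=p.copy()
Rp=Ro.from_euler('z',84.8,degrees=True).as_matrix();E=G-Rp@[-.056,0,.057]
up=np.array([-np.sin(np.radians(35)),0,np.cos(np.radians(35))])
n=np.array([.8192,0,.5736])
for off in(.007,):
  L=[G+Rp@(up*a+n*off+np.array([0,b,0])) for a,b in((-.062,-.055),(.023,-.055),(.023,.055),(-.062,.055))]
  cv2.polylines(q,[proj(C,L).astype(np.int32)],True,(0,255,0))
cv2.polylines(q,[proj(C,[E+Rp@[0,b,0] for b in(-.145,.145)]).astype(np.int32)],False,(255,0,0))
cv2.imwrite('pics/c_wrist.png',q[:,:,::-1])
E
```

```text
0.042539085570152846 [-0.7655  0.8699  0.6336  1.748   0.4632 -0.772 ] 2.525
at [ 0.5334 -0.3246  0.1335] shift cm [-0.26  0.12 11.05] 11.1 rot deg [-0.09  0.01 -0.12] 0.2
```

View pics/c_wrist.png

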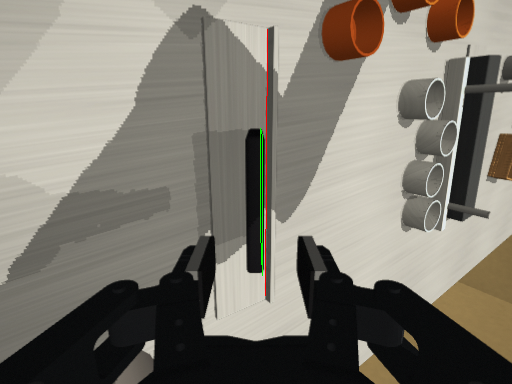

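The wrist view shows the grip edge-on at u≈255, v 128–272. It is centred between the pads and matches the predicted outline, so I'll advance.

play_rows([
  [[-0.2,0.1,3],[0,0,0]],
  [[-0.2,0.1,6],[0,0,0]],
  [[-0.2,0.1,8.5],[0,0,0]],
  [[-0.2,0.1,10.5],[0,0,0]],
  [[-0.2,0.1,11],[0,0,0]],
])

```text
clock: 3.2
tcp_pos: [0.5398, -0.2625, 0.0426]
tool_rot: [[0.075, 0.996, 0.05], [0.816, -0.09, 0.571], [0.573, -0.002, -0.819]]
force: [0.5, 0.0, 0.4]
grip_width: 0.0427
```

play_rows([
  [[0,0,0],[0,0,0]],
  [[0,0,0],[0,0,0]],
  [[0,0,0],[0,0,0]],
  [[0,0,0],[0,0,0]],
], gripper=1, newtons=60)

```text
clock: 3.7
tcp_pos: [0.5407, -0.2639, 0.0441]
tool_rot: [[0.076, 0.996, 0.053], [0.815, -0.092, 0.572], [0.574, 0.0, -0.819]]
force: [-2.0, 2.3, 6.4]
grip_width: 0.0133
```

```bash
cat > look.py <<'E'
import sys
from h import *
np.set_printoptions(precision=4,suppress=True)
s=manip.sense();print(s['clock'],s['tcp_pos'],s['force'],s['grip_width'],s['qpos']);print(s['tool_rot'])
t=sys.argv[1]
p,d=manip.capture('scene');p2,d2=manip.capture('top')
np.savez(t+'.npz',p=p2,d=d2)
a=cv2.resize(p[160:300,120:360],None,fx=3.3,fy=3.3,interpolation=cv2.INTER_CUBIC)
b=cv2.resize(p2[120:280,140:380],None,fx=3.3,fy=3.3,interpolation=cv2.INTER_CUBIC)
cv2.imwrite(f'pics/{t}_s.png',a[:,:,::-1]);cv2.imwrite(f'pics/{t}_t.png',b[:,:,::-1])
E
python3 look.py d
```

```text
3.7 [ 0.5407 -0.2639  0.0441] [-2.0131  2.2875  6.3698] 0.013283432067317504 [-0.695   0.8537  0.3611  1.4562  0.4926 -0.6987]
[[ 0.0756  0.9957  0.0531]
 [ 0.8154 -0.0924  0.5715]
 [ 0.574   0.0001 -0.8189]]
```

View pics/d_s.png

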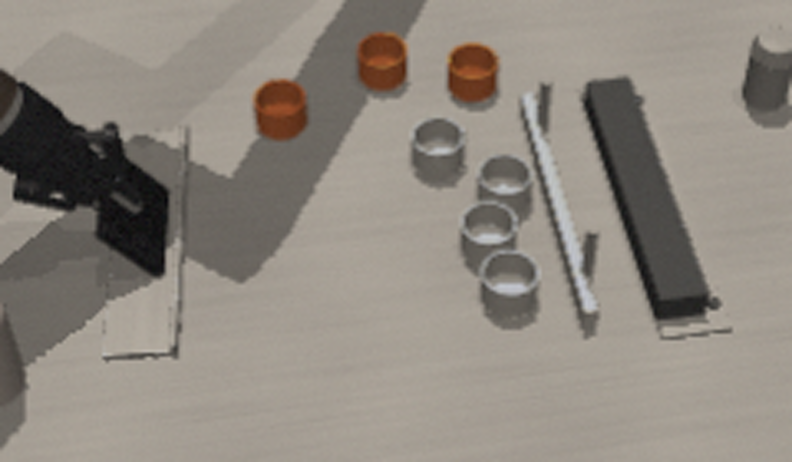

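View pics/d_t.png

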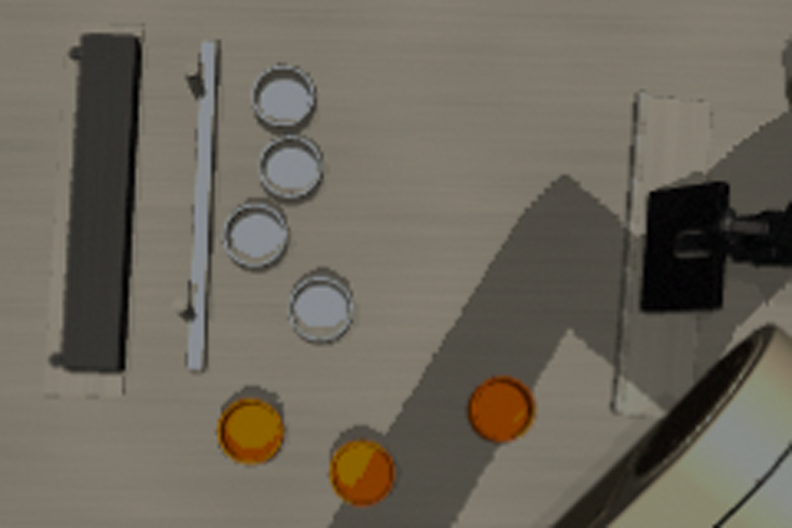

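The grip is held: opening is 13.3 mm and the pusher is still flat. Now I'll square it to the bar and shift it toward +x so it clears the orange cup.

```bash
python3 - <<'E'
from h import *
np.set_printoptions(precision=4,suppress=True)
plan([.583,-.25,.0455],toolrot(90))
E
```

```text
at [ 0.5407 -0.2639  0.0441] shift cm [1.54 4.09 0.91] 4.5 rot deg [ 3.05 -0.02 -4.34] 5.3
```

play_rows([
  [[0.4,1,0.2],[0.8,0,-1.1]],
  [[0.8,2,0.4],[1.5,0,-2.2]],
  [[1.2,3,0.7],[2.3,0,-3.3]],
  [[1.5,4.1,0.9],[3,0,-4.3]],
  [[1.5,4.1,0.9],[3,0,-4.3]],
])

```text
clock: 4.42
tcp_pos: [0.584, -0.2508, 0.044]
tool_rot: [[-0.001, 1.0, 0.001], [0.82, -0.0, 0.572], [0.572, 0.001, -0.82]]
force: [3.3, -0.1, 3.4]
grip_width: 0.0135
```

```bash
python3 look.py e; python3 - <<'E'
from h import *
np.set_printoptions(precision=4,suppress=True)
plan([.583,-.25,.0445],toolrot(90))
E
```

```text
4.425 [ 0.584  -0.2508  0.044 ] [ 3.2818 -0.0785  3.3852] 0.013528876575193026 [-0.6289  0.9358  0.5315  1.5552  0.4821 -0.7258]
[[-0.0006  1.      0.0013]
 [ 0.8199 -0.0002  0.5724]
 [ 0.5724  0.0014 -0.8199]]
at [ 0.5837 -0.2509  0.0441] shift cm [ 0.09 -0.07  0.02] 0.1 rot deg [0.11 0.07 0.  ] 0.1
```

View pics/e_t.png

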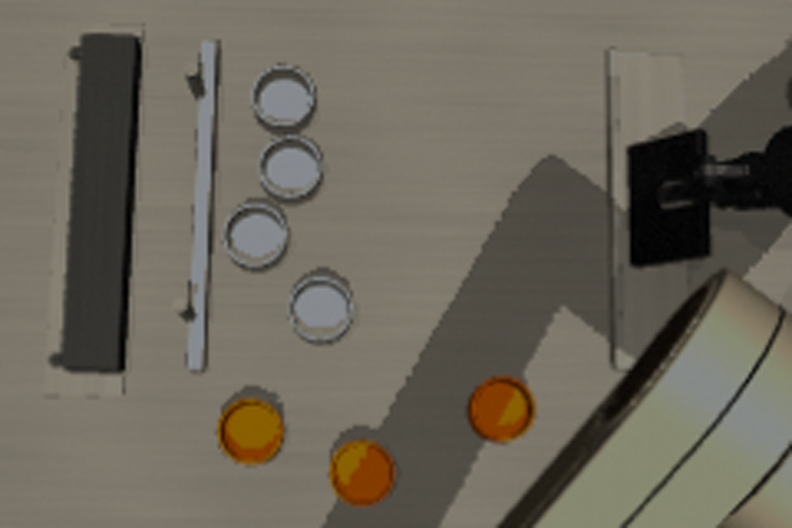

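View pics/e_s.png

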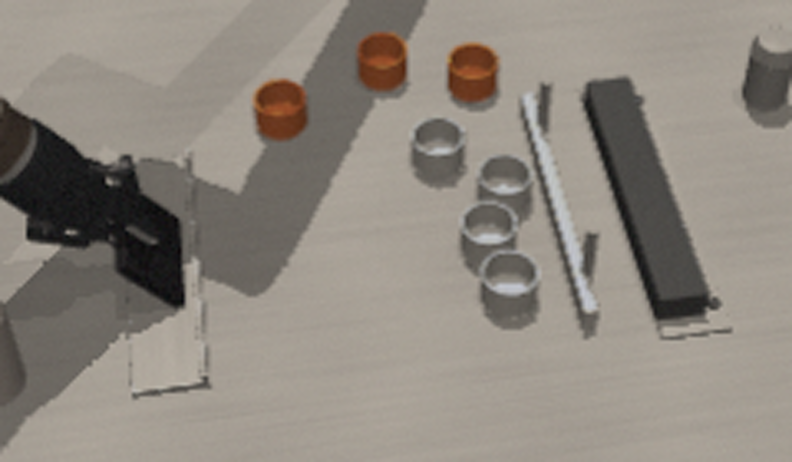

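```bash
python3 - <<'E'
import sys
exec(open('m1.py').read().split("show('bar")[0])
show('lip',(607,50),(611,367),0.0)
z=np.load('e.npz');p=z['p']
g=cv2.cvtColor(p,cv2.COLOR_RGB2GRAY).astype(float)
# lip line: darkest column per row near u 323..328
pts=[]
for v in range(140,226):
    r=g[v,320:330]; k=r.argmin(); 
    if 0<k<9:
        a,b,c=r[k-1],r[k],r[k+1]; pts.append((320+k+.5*(a-c)/(a-2*b+c+1e-9),v))
P=onplane(C,pts,0.008)
f=np.polyfit(P[:,0],P[:,1],1);res=P[:,1]-np.polyval(f,P[:,0]);k=abs(res)<.003;f=np.polyfit(P[k,0],P[k,1],1)
print(len(pts),k.sum(),'slope deg',np.degrees(np.arctan(f[0])),'y at .583',np.polyval(f,.583))
print(proj(C,[[.4,-.103,0.038]]))
plt=onplane(C,crop([(611,367),(607,50)]),.016);print(plt)
E
```

```text
lip [ 0.7315 -0.2071  0.4396 -0.2059] mid [ 0.5855 -0.2065] len 0.2918655764315729 ydir(top->bottom) deg 179.77054050009986
86 86 slope deg -0.0391479481537086 y at .583 -0.20528891678399666
[[290.9592 243.276 ]]
[[ 0.4382 -0.2029  0.016 ]
 [ 0.7262 -0.204   0.016 ]]
```

The lip is square to the bar within 0.05°, at y≈-0.205, and clears the orange cup by about 14 mm. Pushing toward +y now.

play_rows([
  [[1.64,0,1.14],[0,0,0]],
  [[3.69,0,2.57],[0,0,0]],
  [[5.74,0,4.0],[0,0,0]],
  [[7.79,0,5.43],[0,0,0]],
  [[9.84,0,6.86],[0,0,0]],
])

```text
clock: 5.15
tcp_pos: [0.5826, -0.1317, 0.044]
tool_rot: [[0.002, 1.0, 0.001], [0.821, -0.002, 0.571], [0.571, 0.0, -0.821]]
force: [0.2, -3.8, 4.9]
grip_width: 0.0135
```

play_rows([
  [[2.05,0,1.43],[0,0,0]],
  [[3.69,0,2.57],[0,0,0]],
  [[4.92,0,3.43],[0,0,0]],
  [[5.74,0,4.0],[0,0,0]],
  [[6.56,0,4.58],[0,0,0]],
])

```text
clock: 5.78
tcp_pos: [0.583, -0.0512, 0.044]
tool_rot: [[0.001, 1.0, 0.001], [0.82, -0.001, 0.572], [0.572, -0.0, -0.82]]
force: [0.6, -5.1, 6.7]
grip_width: 0.0134
```

```bash
python3 look.py f; python3 - <<'E'
from h import *
np.set_printoptions(precision=4,suppress=True)
plan([.583,-.03,.0445],toolrot(90))
E
```

```text
5.775 [ 0.583  -0.0512  0.044 ] [ 0.6141 -5.1031  6.705 ] 0.013426738761998867 [-0.3681  0.7205  0.1032  1.1985  0.5632 -0.4379]
[[ 0.0012  1.      0.0008]
 [ 0.8203 -0.0014  0.5719]
 [ 0.5719 -0.     -0.8203]]
at [ 0.5828 -0.0498  0.044 ] shift cm [1.65 0.02 1.1 ] 2.0 rot deg [-0.01  0.01 -0.02] 0.0
```

View pics/f_t.png

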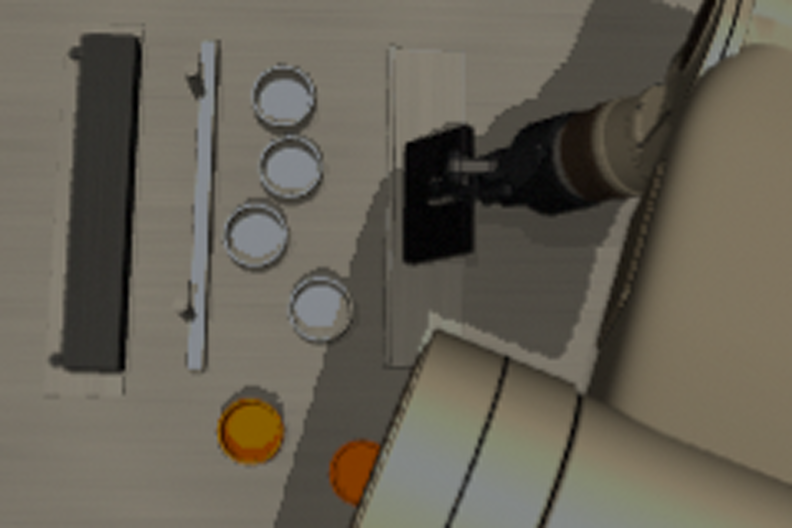

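View pics/f_s.png

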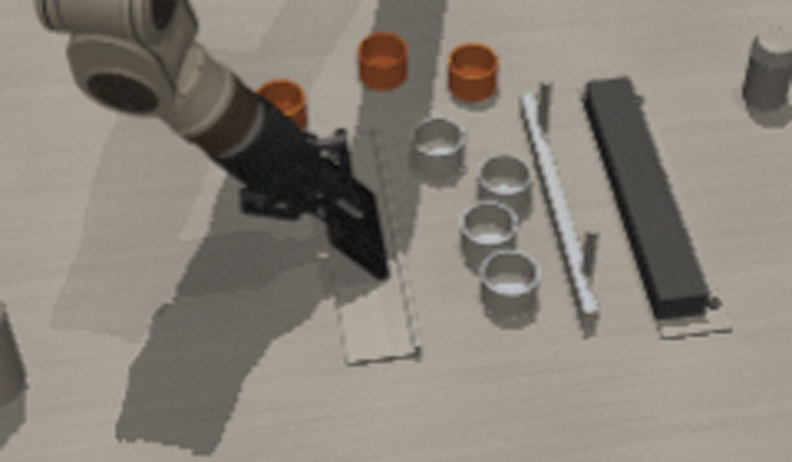

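play_rows([
  [[0.5,0,0.35],[0,0,0]],
  [[1.0,0,0.7],[0,0,0]],
  [[1.5,0,1.05],[0,0,0]],
  [[2,0,1.4],[0,0,0]],
  [[2.5,0,1.75],[0,0,0]],
])

```text
clock: 6.5
tcp_pos: [0.5832, -0.0213, 0.044]
tool_rot: [[0.001, 1.0, 0.001], [0.82, -0.002, 0.572], [0.572, 0.0, -0.82]]
force: [0.5, -7.1, 7.2]
grip_width: 0.0136
```

play_rows([
  [[0.4,0,0.28],[0,0,0]],
  [[0.8,0,0.56],[0,0,0]],
  [[1.2,0,0.84],[0,0,0]],
  [[1.6,0,1.12],[0,0,0]],
  [[2,0,1.4],[0,0,0]],
])

```text
clock: 7.12
tcp_pos: [0.5833, 0.003, 0.044]
tool_rot: [[0.001, 1.0, 0.001], [0.82, -0.002, 0.572], [0.572, 0.0, -0.82]]
force: [-0.7, -5.6, 8.5]
grip_width: 0.0132
```

```bash
python3 look.py g; python3 - <<'E'
from h import *
np.set_printoptions(precision=4,suppress=True)
plan([.583,.03,.0445],toolrot(90))
E
```

```text
7.125 [0.5833 0.003  0.044 ] [-0.738  -5.603   8.5098] 0.013220674642941223 [-0.2846  0.6816  0.0293  1.1103  0.5812 -0.3402]
[[ 0.0014  1.      0.0013]
 [ 0.8205 -0.0019  0.5717]
 [ 0.5717  0.0002 -0.8205]]
at [0.5832 0.0037 0.044 ] shift cm [ 2.18 -0.03  1.47] 2.6 rot deg [ 0.05  0.08 -0.05] 0.1
```

View pics/g_t.png

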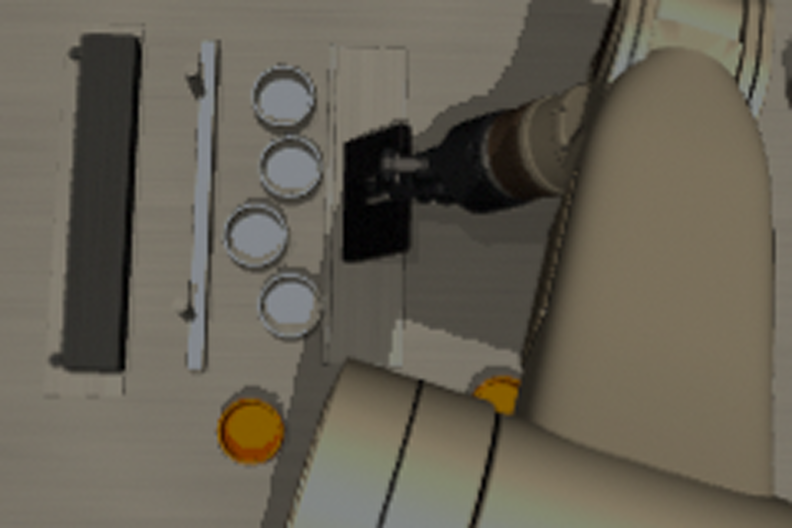

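View pics/g_s.png

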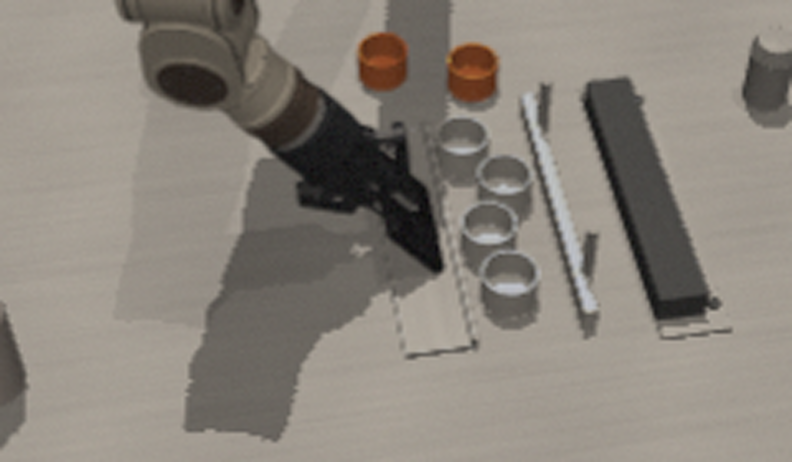

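play_rows([
  [[0.4,0,0.28],[0,0,0]],
  [[0.8,0,0.56],[0,0,0]],
  [[1.2,0,0.84],[0,0,0]],
  [[1.6,0,1.12],[0,0,0]],
  [[2,0,1.4],[0,0,0]],
])

```text
clock: 7.85
tcp_pos: [0.5835, 0.0271, 0.044]
tool_rot: [[0.002, 1.0, 0.002], [0.821, -0.002, 0.571], [0.571, 0.0, -0.821]]
force: [0.0, -8.2, 7.6]
grip_width: 0.0135
```

play_rows([
  [[0.4,0,0.28],[0,0,0]],
  [[0.8,0,0.56],[0,0,0]],
  [[1.2,0,0.84],[0,0,0]],
  [[1.6,0,1.12],[0,0,0]],
])

```text
clock: 8.35
tcp_pos: [0.5836, 0.0464, 0.044]
tool_rot: [[0.002, 1.0, 0.002], [0.821, -0.003, 0.571], [0.571, 0.001, -0.821]]
force: [-0.6, -8.2, 7.9]
grip_width: 0.0134
```

```bash
python3 look.py h1
```

```text
8.35 [0.5836 0.0464 0.044 ] [-0.5604 -8.2143  7.9388] 0.013373297347575058 [-0.2143  0.6555 -0.0193  1.0407  0.5925 -0.2562]
[[ 0.0018  1.      0.0019]
 [ 0.8209 -0.0025  0.5711]
 [ 0.5711  0.0006 -0.8209]]
```

View pics/h1_t.png

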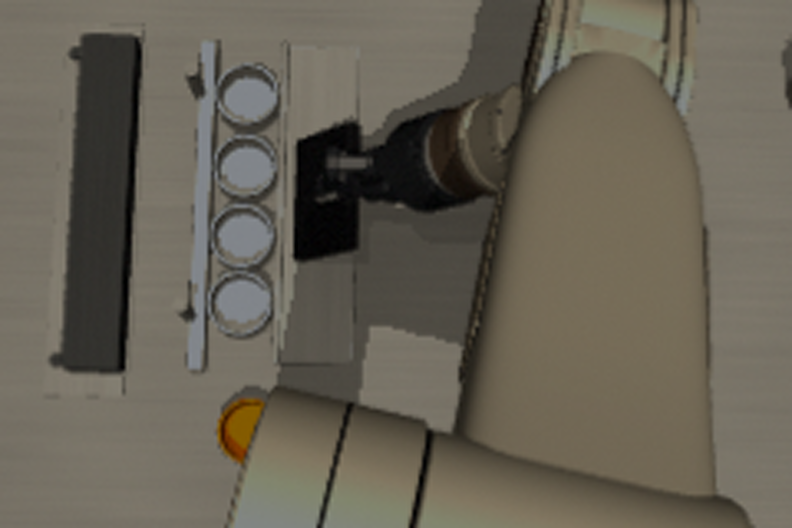

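All four cups are in line and nearly on the bar. Now I'll push slowly and watch the force.

play_rows([
  [[0.25,0,0.17],[0,0,0]],
  [[0.5,0,0.35],[0,0,0]],
  [[0.75,0,0.52],[0,0,0]],
  [[1,0,0.7],[0,0,0]],
  [[1.25,0,0.87],[0,0,0]],
])

```text
clock: 9.07
tcp_pos: [0.5842, 0.0602, 0.0442]
tool_rot: [[0.002, 1.0, 0.003], [0.822, -0.004, 0.569], [0.569, 0.002, -0.822]]
force: [0.4, -12.9, 9.8]
grip_width: 0.0138
```

play_rows([
  [[0.12,0,0.08],[0,0,0]],
  [[0.25,0,0.17],[0,0,0]],
  [[0.37,0,0.26],[0,0,0]],
  [[0.5,0,0.35],[0,0,0]],
])

```text
clock: 9.57
tcp_pos: [0.5842, 0.0663, 0.0442]
tool_rot: [[0.002, 1.0, 0.003], [0.822, -0.004, 0.569], [0.569, 0.002, -0.822]]
force: [0.7, -12.2, 9.8]
grip_width: 0.0134
```

play_rows([
  [[0.12,0,0.08],[0,0,0]],
  [[0.25,0,0.17],[0,0,0]],
  [[0.33,0,0.23],[0,0,0]],
])

```text
clock: 9.95
tcp_pos: [0.5842, 0.0704, 0.0442]
tool_rot: [[0.002, 1.0, 0.003], [0.822, -0.004, 0.569], [0.569, 0.002, -0.822]]
force: [-0.2, -12.5, 9.0]
grip_width: 0.0132
```

play_rows([
  [[0.08,0,0.06],[0,0,0]],
  [[0.16,0,0.11],[0,0,0]],
  [[0.24,0,0.17],[0,0,0]],
])

```text
clock: 10.32
tcp_pos: [0.5843, 0.0733, 0.0442]
tool_rot: [[0.002, 1.0, 0.003], [0.822, -0.004, 0.569], [0.569, 0.002, -0.822]]
force: [0.5, -11.8, 10.0]
grip_width: 0.0134
```

play_rows([
  [[0.08,0,0.06],[0,0,0]],
  [[0.16,0,0.11],[0,0,0]],
  [[0.24,0,0.17],[0,0,0]],
])

```text
clock: 10.7
tcp_pos: [0.5843, 0.0763, 0.0442]
tool_rot: [[0.002, 1.0, 0.003], [0.822, -0.004, 0.569], [0.569, 0.002, -0.822]]
force: [-0.3, -12.3, 10.1]
grip_width: 0.0134
```

play_rows([
  [[0.08,0,0.06],[0,0,0]],
  [[0.16,0,0.11],[0,0,0]],
  [[0.24,0,0.17],[0,0,0]],
])

```text
clock: 11.08
tcp_pos: [0.5843, 0.0792, 0.0442]
tool_rot: [[0.002, 1.0, 0.004], [0.822, -0.004, 0.569], [0.569, 0.002, -0.822]]
force: [-0.2, -12.2, 10.4]
grip_width: 0.0133
```

play_rows([
  [[0.08,0,0.06],[0,0,0]],
  [[0.16,0,0.11],[0,0,0]],
  [[0.24,0,0.17],[0,0,0]],
])

```text
clock: 11.45
tcp_pos: [0.5843, 0.0822, 0.0442]
tool_rot: [[0.002, 1.0, 0.004], [0.822, -0.004, 0.569], [0.569, 0.002, -0.822]]
force: [0.6, -12.0, 9.8]
grip_width: 0.0131
```

play_rows([
  [[0.08,0,0.06],[0,0,0]],
  [[0.16,0,0.11],[0,0,0]],
])

```text
clock: 11.7
tcp_pos: [0.5844, 0.0841, 0.0442]
tool_rot: [[0.002, 1.0, 0.004], [0.822, -0.004, 0.569], [0.569, 0.002, -0.822]]
force: [0.8, -12.6, 10.5]
grip_width: 0.0133
```

play_rows([
  [[0.08,0,0.06],[0,0,0]],
  [[0.16,0,0.11],[0,0,0]],
])

```text
clock: 11.95
tcp_pos: [0.5844, 0.0857, 0.0442]
tool_rot: [[0.002, 1.0, 0.004], [0.822, -0.004, 0.569], [0.569, 0.002, -0.822]]
force: [-0.4, -15.7, 12.9]
grip_width: 0.0134
```

play_rows([
  [[0.08,0,0.06],[0,0,0]],
  [[0.16,0,0.11],[0,0,0]],
])

```text
clock: 12.2
tcp_pos: [0.5844, 0.086, 0.0444]
tool_rot: [[0.003, 1.0, 0.004], [0.824, -0.005, 0.566], [0.566, 0.002, -0.824]]
force: [-3.2, -20.7, 16.2]
grip_width: 0.0134
```

The force has risen from 12 to 21 N and the TCP has stalled, so that is the end stop. One small extra press for firmness.

play_rows([
  [[0.05,0,0.03],[0,0,0]],
  [[0.1,0,0.07],[0,0,0]],
  [[0.1,0,0.07],[0,0,0]],
])

```text
clock: 12.58
tcp_pos: [0.5844, 0.0861, 0.0445]
tool_rot: [[0.004, 1.0, 0.005], [0.825, -0.006, 0.565], [0.565, 0.002, -0.825]]
force: [-3.4, -23.0, 15.6]
grip_width: 0.0132
```

```bash
python3 look.py i
```

```text
12.575 [0.5844 0.0861 0.0445] [ -3.4321 -22.9705  15.5962] 0.013176752977073205 [-0.1455  0.6322 -0.0573  0.9744  0.5942 -0.1683]
[[ 0.0041  1.      0.005 ]
 [ 0.825  -0.0062  0.5651]
 [ 0.5651  0.0018 -0.825 ]]
```

View pics/i_t.png

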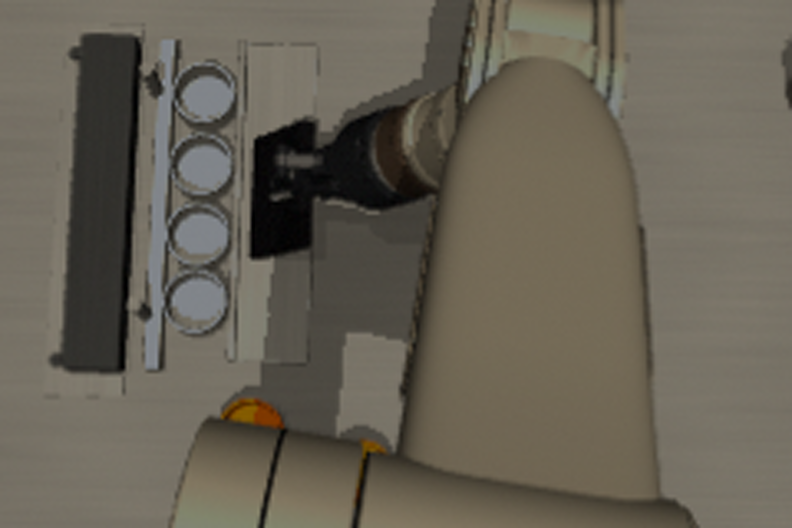

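View pics/i_s.png

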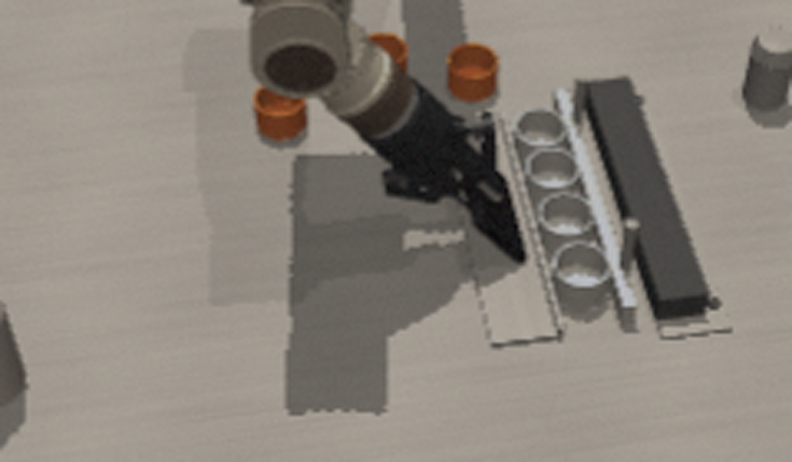

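play_rows([
  [[0.06,0,0.04],[0,0,0]],
  [[0.12,0,0.08],[0,0,0]],
  [[0.12,0,0.08],[0,0,0]],
])

```text
clock: 13.05
tcp_pos: [0.5845, 0.0863, 0.0446]
tool_rot: [[0.005, 1.0, 0.005], [0.826, -0.007, 0.563], [0.563, 0.002, -0.826]]
force: [-4.1, -28.7, 18.8]
grip_width: 0.0133
```

The total is 28.7 N, which is about 19 N on the bar once the sliding friction is taken off. Drawing straight back now.

play_rows([
  [[-0.4,0,-0.28],[0,0,0]],
  [[-0.8,0,-0.56],[0,0,0]],
  [[-1.2,0,-0.84],[0,0,0]],
  [[-2,0,-1.4],[0,0,0]],
  [[-2.9,0,-2.02],[0,0,0]],
])

```text
clock: 13.68
tcp_pos: [0.5818, 0.0615, 0.0442]
tool_rot: [[-0.001, 1.0, -0.003], [0.816, 0.002, 0.578], [0.578, -0.002, -0.816]]
force: [0.5, 5.3, 7.0]
grip_width: 0.0133
```

play_rows([
  [[-0.8,0,-0.56],[0,0,0]],
  [[-1.4,0,-1.0],[0,0,0]],
  [[-1.7,0,-1.19],[0,0,0]],
  [[-1.7,0,-1.19],[0,0,0]],
])

```text
clock: 14.18
tcp_pos: [0.5819, 0.0404, 0.0442]
tool_rot: [[0.0, 1.0, -0.003], [0.817, 0.002, 0.577], [0.577, -0.003, -0.817]]
force: [0.3, 3.0, 7.6]
grip_width: 0.0137
```

```bash
python3 look.py j
```

```text
14.175 [0.5819 0.0404 0.0442] [0.3487 3.0255 7.5717] 0.01372943615505889 [-0.2274  0.6624 -0.0102  1.0596  0.5966 -0.2778]
[[ 0.0002  1.     -0.0029]
 [ 0.8165  0.0015  0.5773]
 [ 0.5773 -0.0025 -0.8165]]
```

View pics/j_t.png

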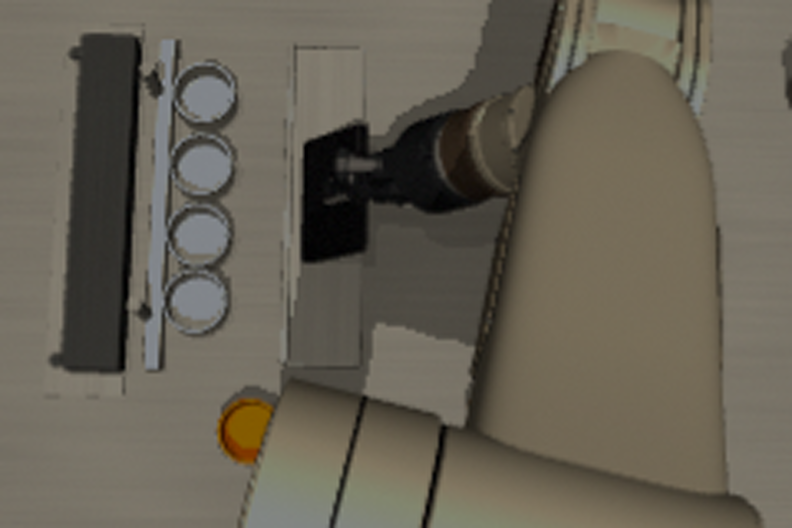

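View pics/j_s.png

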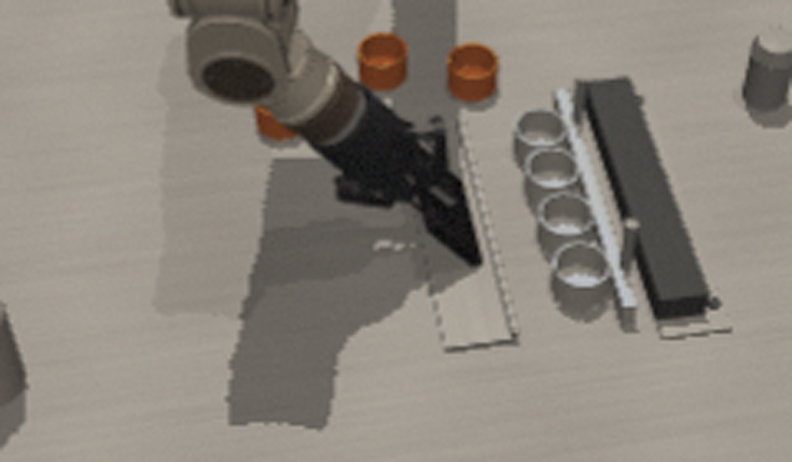

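The row stays straight on the bar and the pusher is about 45 mm clear. Releasing and backing off along the grip.

play_rows([
  [[0,0,0],[0,0,0]],
  [[0,0,0],[0,0,0]],
  [[0,0,0],[0,0,0]],
  [[0,0,0],[0,0,0]],
], gripper=0)

```text
clock: 14.78
tcp_pos: [0.582, 0.038, 0.0427]
tool_rot: [[0.002, 1.0, -0.003], [0.819, -0.0, 0.573], [0.573, -0.003, -0.819]]
force: [-0.4, -0.7, -0.1]
grip_width: 0.0426
```

play_rows([
  [[0,0,-1],[0,0,0]],
  [[0,0,-3],[0,0,0]],
  [[0,0,-6],[0,0,0]],
  [[0,0,-10],[0,0,0]],
  [[0,0,-14],[0,0,0]],
])

```text
clock: 15.4
tcp_pos: [0.5825, -0.0432, 0.1594]
tool_rot: [[0.001, 1.0, -0.001], [0.819, -0.0, 0.573], [0.573, -0.002, -0.819]]
force: [-0.3, -1.2, -0.4]
grip_width: 0.0427
```

play_rows([
  [[0,0,-4],[0,0,0]],
  [[0,0,-8],[0,0,0]],
  [[0,0,-8],[0,0,0]],
  [[0,0,-8],[0,0,0]],
])

```text
clock: 15.9
tcp_pos: [0.5825, -0.0882, 0.223]
tool_rot: [[0.002, 1.0, -0.002], [0.819, -0.0, 0.573], [0.573, -0.003, -0.819]]
force: [0.6, -0.1, -0.1]
grip_width: 0.0427
```

```bash
python3 look.py k; python3 - <<'E'
exec(open('m1.py').read().split("show('bar")[0])
p=np.load('k.npz')['p'];g=cv2.cvtColor(p,cv2.COLOR_RGB2GRAY)
big=cv2.resize(g[120:280,140:380],None,fx=3.3,fy=3.3,interpolation=cv2.INTER_CUBIC)
c=cv2.HoughCircles(big,cv2.HOUGH_GRADIENT,1,50,param1=80,param2=20,minRadius=26,maxRadius=36)[0]
for q in c: print(q,onplane(C,crop(q[None,:2]),.038)[0,:2])
E
```

```text
15.9 [ 0.5825 -0.0882  0.223 ] [ 0.5822 -0.1436 -0.1479] 0.04274256983610804 [-0.4226  0.6119  0.3975  1.638   0.5494 -0.5011]
[[ 0.0019  1.     -0.0019]
 [ 0.8193 -0.0005  0.5734]
 [ 0.5734 -0.0027 -0.8193]]
[195.5 304.5  32.1] [0.4834 0.1574]
[197.5 235.5  29.9] [0.5435 0.1581]
[206.5  97.5  33.2] [0.6673 0.1552]
[200.5 164.5  28.6] [0.6065 0.158 ]
[499.5 409.5  27.2] [ 0.3987 -0.1032]
[250.5 434.5  28.8] [0.374  0.1068]
```

View pics/k_t.png

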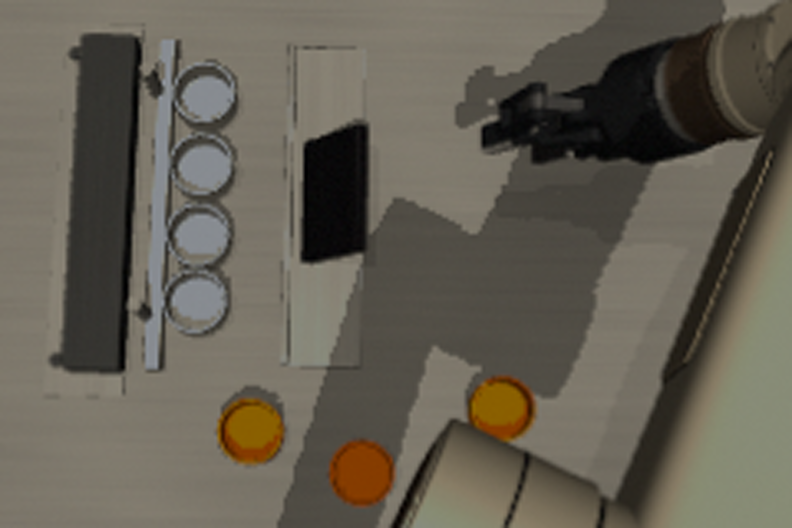

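View pics/k_s.png

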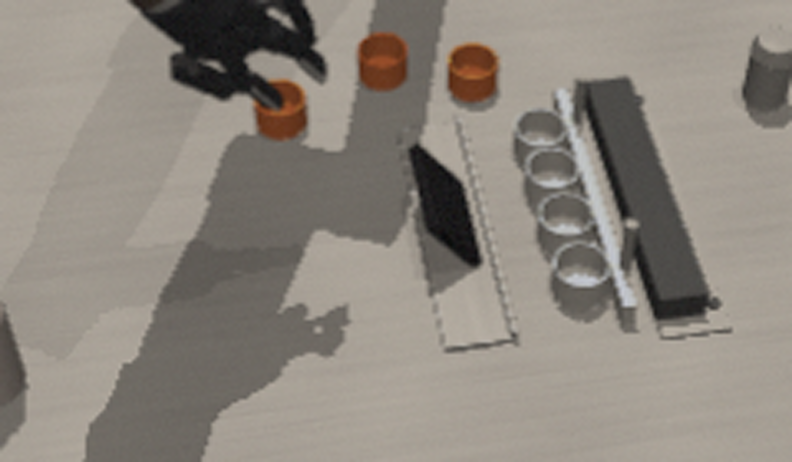

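```bash
python3 -c "
from cell import manip
print(manip.hand_in())"
```

```text
the job is handed in; nothing more can be done
None
```

The job is done and handed in at about 16 s. I took the pusher by its sloping grip, squared it to the bar (within 0.05° by the top camera), and slid it past the orange cup with roughly 14 mm to spare. It pushed all four cups onto the bar and moved the bar about 37 mm.

- **End stop:** The force rose from a steady 12 N to 21 N as the tool stalled. I pressed on to 28.7 N in total, which I estimate as 15–20 N on the bar after sliding friction. I then drew straight back about 45 mm, released the pusher and backed the hand away.
- **Final pictures:** The four cups stand upright along the bar. Their rim centres measured y = 0.155–0.158 m, which is within camera error. The pusher lies flat and parallel to the row, and the orange cups have not moved (to within about 3 mm).
- **Not re-measured:** In the last view the shaker looked undisturbed and the arm hid one orange cup only partly. The bottle and trays were not measured again, but nothing came near them.
- **Checks:** No check failed or disagreed.

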